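# Park the mallet in its ring

### The arm

A 6-joint arm with a two-finger parallel gripper is mounted at the origin on the work surface. World frame = base frame: x ahead of the robot, y to its left, z up, the work surface at z = 0. Lengths are in m, angles in degrees, forces in N, time in s.
With the tool pointing down it reaches from about 0.3 to 0.75 m from the base axis. Payload 8.5 kg.
Tool frame: the origin (TCP) lies between the finger pads, 19 mm behind the fingertips; this is the grasp point; z points along the fingers, y is the line along which they close (so a half turn about z gives the same grasp; the last joint's range is limited). The gripper opens to 85 mm and grips with 20 to 120 N. Pads are 22 mm wide; open, the fingers measure 114 mm over their backs; the gripper's body (76 mm by 85 mm) begins 54 mm behind the grasp point. The pads swing forward as they close: fully open they stand 13 mm farther back than shut.
Start: joints at [51.32, 21.807, 74.336, -0, 83.858, -12.336], TCP at [0.244, 0.493, 0.25] pointing down, gripper open.
Joint ranges: [-178.18, 178.18], [-50.72, 133.34], [12.68, 142.11], [-81.47, 261.47], [9.98, 163.14], [-165.26, 165.26]. Speed limits (degrees/s): [136.94, 136.94, 180, 180, 180, 180].

### API

Orientations are given as a 3x3 rotation matrix whose columns are the frame's x, y, z axes.
In Python, from rig import env, optics, spotter gives the robot as it stands.
- The arm moves only by the shell command python3 -m crank 'ROWS' [FORCE]. ROWS is JSON, one flat list of numbers, 5 for each row, row after row: the finger opening in cm, from 0 to 8.54, then the shift along the tool's x, y, z in cm, then the turn about the tool's z in rad. A call has exactly 8 rows; each row shifts and turns the commanded pose from where the row before left it, along the tool's axes as they then stand; what a row does not reach is not made up. A row lasts 1/12 s, in which the tool goes at most 41.7 mm and 7.16 degrees, less where a joint would pass 70% of its speed; a pose out of reach is approached as far as the arm can. A call is refused whole if a number of a shift passes 4.17 or a number of a turn 0.125, either way. A call with a gripper value outside its range is refused whole. The fingers move at their own pace and stop on an object; FORCE is the grip in N (left out, the last holds). Time passes only in rows, so rows that do not move let the fingers close, or fill a call up. It gives the time, the measured TCP pose, the force, the opening and the grip force at its end, in the units of the state.
- env.observe(): the state, without advancing time (a new reading comes with each control period).
- optics.get_image(name): name is "scene" or "top" or "wrist"; returns a dict with "color" (384x512x3 uint8, red, green, blue), "intrinsics" (3x3 intrinsics, pixels), "pose" (4x4, takes a point from camera to world coordinates). Camera axes: x right, y up, looking along -z (the intrinsics and any distortion apply to the point x, -y, -z); pixel columns grow to the right and rows downward; lengths in m; the calibration is good to about 2 mm. A picture is of the moment at which its call begins. There is no depth.
- env.close_job(): hands the job in; it is judged then, once.
Trained networks look in a picture, given as the dict that the camera call returned (one of the last four; its "shot" number tells which), for a name from the list of things; names that differ only in an ending like _2 or _b are one class to them, and where a whole thing is asked for, a point or a joint stands for the part that bears it (a point fixed in the world has none). Each returns a list of dicts, best first, with "score" (0 to 1); they miss things now and then, are a little off and sometimes report something else, mostly with a low value. They report only what shows in the picture. A call takes as long as a camera call. They do not tell look-alikes from the thing itself.
- spotter.look_for(picture, query): "at" ([column, row] as shares, 0 to 1, of the picture: columns of its width, rows of its height, amid what is visible of it).
The state is a dict: "time_s": time; "q": joint angles; "qvel": joint speeds; "joint_efforts": joint torques, N m; "position": TCP position; "tool_rot": TCP orientation; "ft_force": force on the tool from outside, world axes, zero at the start; "wrist_torque": the same for the moment, N m; "grip_width": finger opening in m; "gripper_force": force on a finger pad.
Only numpy, scipy, OpenCV 4.12 (cv2) and the standard library are available. Lean on these libraries where they do the work, as an engineer would, in place of code of your own. Each camera call takes 0.05 s, during which the arm holds its last target. There are 200 camera calls.

### The job

The small soft-faced mallet was left hanging in the open yellow fork. Put it away in the blue ring of the parking stand: handle first down through the ring, pushed gently past the ring's spring rollers until the underside of the head sits fully home on the ring, then let go. Never push or knock hard on the stand, and leave everything else on the bench where it is.

Things in the scene. Friction and masses are not known exactly. Their poses are not given: they have to be found in the camera images.
- mallet: Soft-faced mallet, 0.32 to 0.48 kg, hanging head up in the fork. Origin: centre of the head's flat underside, where the handle leaves it; z up through the head, x along the head. Black head block 60 (x) by 34 (y) by 40 (z) mm, red round face at +x, white at -x (39 mm across), 94 mm long overall. Orange round handle, 22 mm across, 110 mm straight down along -z. Nothing else holds it
- mallet_grip (a point): good TCP point on the head, 25 mm above its underside: from above, fingers closing along the mallet's y on the block's 34 mm sides, tips kept 4 mm or more above the underside
- mallet_tip (a point): centre of the handle's lower end, 110 mm below the head's underside; the end is 16 mm across, bevelled to the 22 mm handle over 4 mm. Higher up the handle carries an aluminium ferrule, 26.4 mm across, tapered at both ends, from 21 to 30 mm below the head's underside
- fork: Fixed open fork the mallet hangs in. Origin: on the table under the middle of the mallet's place (the mallet is within 7 mm of it). Two yellow prongs along x, 32 mm gap, each 14 mm wide, tops 125 mm high, slot open to -x; post at x = +49 to +71 mm; grey foot 140 by 140 mm. Nothing on it is higher than the prongs. The head lies across them, along y
- stand: Fixed parking stand: steel foot 150 by 170 mm, two posts and a rail along y at x = +62 mm; on the rail a clamped carriage with the flat blue ring (outside 72 mm, hole 29 mm across, 10 mm thick), its top 125 mm above the table and the highest part. Origin: on the table under the ring's middle place. z up. The mallet's head may point any way on the ring
- ring_mid (a point): on the stand, at the height of the ring's top, the ring's MIDDLE place on the rail, not the ring. The ring's true centre is at stand x = 0 and anywhere from 22 mm to -22 mm along the stand's y from here; its place is not measured: see or feel for the hole. It is clamped; pushing does not shift it. Knocks over 60 N are too hard: touch at about 10 mm/s
- catch (a point): on the stand, 17 mm below point ring_mid: level of two spring rollers under the ring, at stand +x and -x of the hole, 23 mm apart. The bare handle passes; the ferrule needs about 8 to 11 N of downward force in all, more than the mallet's weight. It binds with the head about 15 to 9 mm above the ring, clicks through, and the head then lands on the ring, a firm stop
- tamper: bystander: steel coffee tamper standing on its 58 mm base, 80 mm tall; origin under its base
- basket: bystander: small steel filter bowl, 68 mm wide, 26 mm high; origin under its base
- jar: bystander: jar with blue cap, 52 mm wide, 70 mm tall; origin under its base
- cup: bystander: white mug, 72 mm wide, 60 mm tall; origin under its base
- driver: bystander: red-handled screwdriver lying flat
- wrench: bystander: steel wrench lying flat
- portafilter: bystander: steel filter holder 68 mm wide, 30 mm high, with a dark wooden handle 160 mm out along its -x; origin under the centre of the steel bowl
There are look-alikes about, which are no part of the job. Leave any pink look-alike of the mallet alone. Leave any orange look-alike of the stand alone.

How it is judged:
By the outcome, as a careful person would: the job done as asked, in the order asked, and still so for the second after the job is handed in, with the robot touching nothing.
It also fails if it takes over 72 s, if anything falls off the work surface, if the arm or the gripper's body presses on something with over 40 N, if the wrist force passes 120 N, or if a joint passes its speed limit or range.

## Working session

There is one attempt and no reset: what is moved stays moved. The work goes in short steps, Python scripts to look and compute and a shell command to move; the robot and the scene stay as the last step left them, time stands still between calls to the robot, and variables do not carry over. Pictures are saved under pics/ and viewed, at most 10 in all, crops included, and the job is handed in when it is done.

```bash
mkdir -p pics; ls; cat > h.py <<'E'
import numpy as np, cv2
from rig import env, optics, spotter
def ray(p,uv):
    K=np.array(p["intrinsics"]);T=np.array(p["pose"])
    d=np.linalg.inv(K)@[uv[0],uv[1],1]; d=T[:3,:3]@[d[0],-d[1],-d[2]]
    return T[:3,3],d
def onz(p,uv,z):
    o,d=ray(p,uv); return o+d*(z-o[2])/d[2]
def proj(p,X):
    K=np.array(p["intrinsics"]);T=np.array(p["pose"])
    c=T[:3,:3].T@(np.array(X)-T[:3,3]); v=K@[c[0],-c[1],-c[2]]; return v[:2]/v[2]
def px(p,at): 
    h,w=p["color"].shape[:2]; return np.array([at[0]*w,at[1]*h])
E
python3 - <<'E'
from h import *
P={n:optics.get_image(n) for n in("top","scene")}
print({k:v for k,v in P["top"].items() if k not in("color",)})
ims=[]
for n,p in P.items():
    ims.append(p["color"][:,:,::-1])
    for q in("mallet","fork","stand","catch"):
        try:
            for r in spotter.look_for(p,q)[:3]:
                u=px(p,r["at"]); print(n,q,round(r["score"],2),u.round(),onz(p,u,.125).round(3))
        except Exception as e: print(q,e)
cv2.imwrite("pics/a.png",cv2.resize(P["top"]["color"][:,:,::-1],(800,600)))
cv2.imwrite("pics/b.png",cv2.resize(P["scene"]["color"][:,:,::-1],(800,600)))
s=env.observe(); print(s["position"],s["tool_rot"])
E
```

```text
pics
{'intrinsics': array([[381.39932391,   0.        , 262.61263418],
       [  0.        , 381.39932391, 190.24973116],
       [  0.        ,   0.        ,   1.        ]]), 'pose': array([[-0.01369969,  0.9810665 , -0.19318601,  0.28888518],
       [-0.99946952, -0.01914475, -0.02634688, -0.02310146],
       [-0.02954654,  0.19272259,  0.98080834,  1.12367882],
       [ 0.        ,  0.        ,  0.        ,  1.        ]]), 'shot': 1}
top mallet 0.87 [423. 201.] [ 0.449 -0.417  0.125]
top mallet 0.66 [363. 175.] [ 0.521 -0.264  0.125]
top fork 0.73 [343. 184.] [ 0.498 -0.211  0.125]
top stand 0.64 [203. 176.] [0.528 0.164 0.125]
top stand 0.57 [155. 275.] [0.267 0.283 0.125]
top catch 0.92 [206. 180.] [0.517 0.155 0.125]
top catch 0.56 [154. 276.] [0.266 0.287 0.125]
top catch 0.31 [360. 177.] [ 0.517 -0.257  0.125]
scene mallet 0.76 [197. 225.] [ 0.49  -0.238  0.125]
scene mallet 0.6 [133. 255.] [ 0.462 -0.423  0.125]
scene fork 0.56 [206. 265.] [ 0.623 -0.32   0.125]
scene stand 0.98 [271. 156.] [0.384 0.186 0.125]
scene stand 0.61 [307. 200.] [0.642 0.057 0.125]
scene stand 0.47 [334. 163.] [0.581 0.291 0.125]
scene catch 0.77 [269. 154.] [0.372 0.187 0.125]
scene catch 0.63 [308. 198.] [0.64  0.066 0.125]
scene catch 0.32 [199. 225.] [ 0.492 -0.236  0.125]
[0.24405036 0.49284288 0.24997831] [[-8.96143107e-01  4.43765174e-01 -4.72727641e-05]
 [ 4.43765176e-01  8.96143099e-01 -1.18033379e-04]
 [-1.00159415e-05 -1.26752805e-04 -9.99999992e-01]]
```

View pics/a.png

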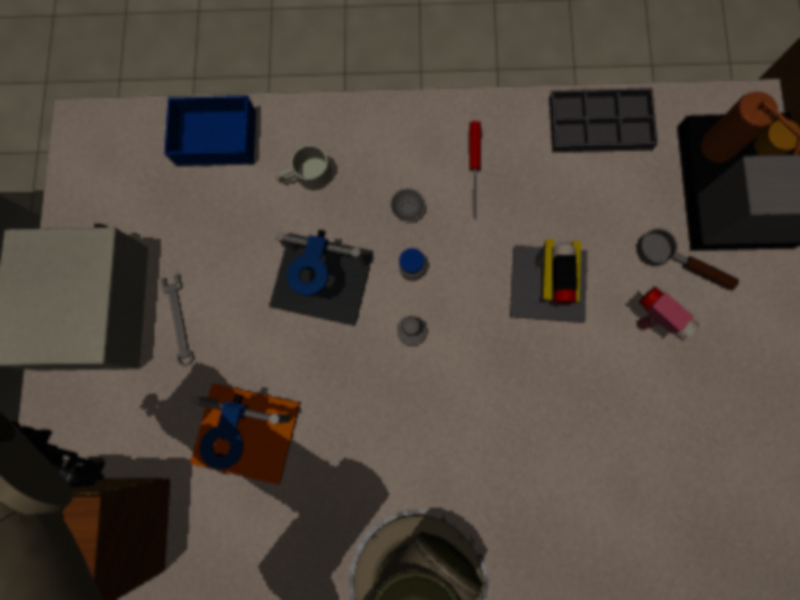

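View pics/b.png

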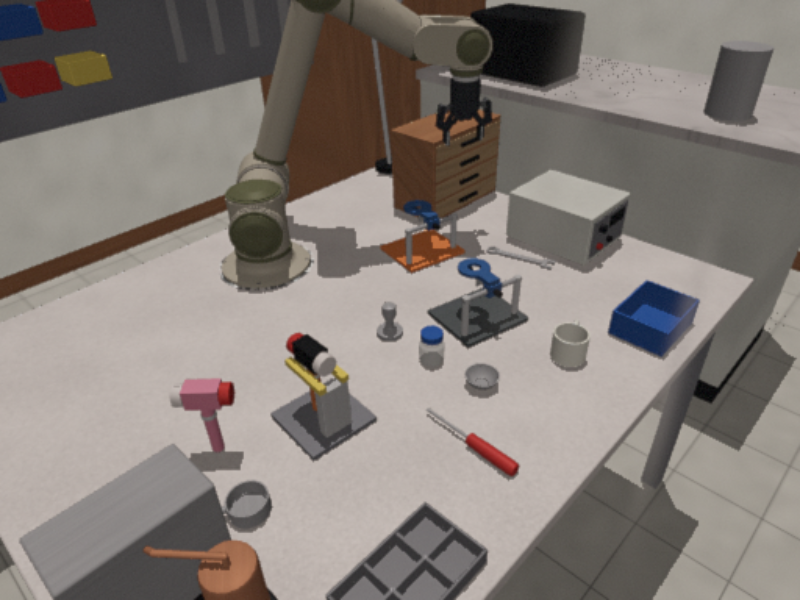

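The top picture shows these candidates:
- **Mallets:** one with a black head in the yellow fork at about (565,273), and a pink one at (668,313), which is the look-alike.
- **Stands:** one with a grey foot and its ring at (307,272), and one with an orange foot at (222,447), which is the look-alike.

The black-headed mallet in the fork and the grey-footed stand fit the description. I'll confirm them in an enlarged crop.

```bash
python3 - <<'E'
from h import *
P={n:optics.get_image(n) for n in("top","scene")}
def c(n,x,y,r=32): return cv2.resize(P[n]["color"][y-r:y+r,x-r:x+r,::-1],(300,300),interpolation=cv2.INTER_CUBIC)
m=np.vstack([np.hstack([c("top",361,175),c("top",200,180)]),np.hstack([c("scene",203,235),c("scene",307,190)])])
cv2.imwrite("pics/c.png",cv2.convertScaleAbs(m,alpha=1.5))
E
```

```text
(no output)
```

View pics/c.png

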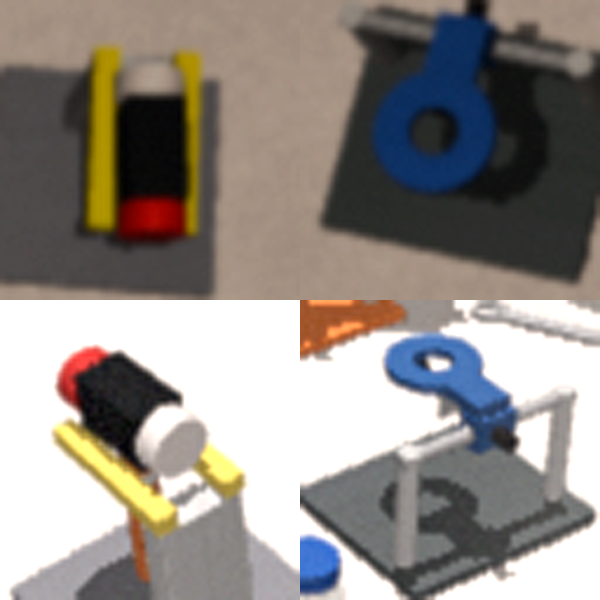

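The crop confirms it: black-headed mallet in the yellow fork, head lying along the prongs (red end towards the robot), and blue ring on the dark-grey stand. I'll turn the tool and start over, refining the estimates from the same pictures.

```bash
python3 -m crank '[8.5,0,0,0,-0.115, 8.5,0,0,0,-0.115, 8.5,0,0,0,-0.115, 8.5,0,0,0,-0.115, 8.5,-1,-4,0,0, 8.5,-1,-4,0,0, 8.5,-1,-4,0,0, 8.5,-1,-4,0,0]' 
python3 -m crank '[8.5,-2.1,-3.5,0,0, 8.5,-2.1,-3.5,0,0, 8.5,-2.1,-3.5,0,0, 8.5,-2.1,-3.5,0,0, 8.5,-2.1,-3.5,0,0, 8.5,-2.1,-3.5,0,0, 8.5,-2.1,-3.5,0,0, 8.5,-2.1,-3.5,0,0]'
python3 - <<'E'
from h import *
p=optics.get_image("top");w=optics.get_image("wrist")
print(onz(p,(361.4,174.6),.16), "ring",onz(p,(200-32+133/4.69,180-32+131/4.69),.125))
s=env.observe();print(s["time_s"],s["position"],s["tool_rot"].round(3) if hasattr(s["tool_rot"],'round') else s["tool_rot"],s["q"],s["ft_force"])
T=np.array(w["pose"]);print(T.round(3)); print(w["intrinsics"])
cv2.imwrite("pics/d.png",w["color"][:,:,::-1])
for q in("stand","catch"):
  for r in spotter.look_for(w,q): u=px(w,r["at"]);print(q,r["score"],u,onz(w,u,.125))
E
```

```text
time_s: 1.27
position: [0.2839, 0.3313, 0.25]
tool_rot: [[-1.0, -0.001, 0.0], [-0.001, 1.0, 0.0], [-0.0, 0.0, -1.0]]
ft_force: [1.1, -0.6, 0.4]
grip_width: 0.0851
gripper_force: 0.0
time_s: 1.93
position: [0.4528, 0.0508, 0.2503]
tool_rot: [[-1.0, 0.0, 0.001], [0.0, 1.0, -0.0], [-0.001, -0.0, -1.0]]
ft_force: [0.7, 1.6, 0.5]
grip_width: 0.0852
gripper_force: 0.0
[ 0.51482203 -0.25240053  0.16      ] ring [0.52853705 0.1823699  0.125     ]
2.0333 [0.45463171 0.04857384 0.24976676] [[-1.     0.006  0.001]
 [ 0.006  1.    -0.001]
 [-0.001 -0.001 -1.   ]] [-8.76409734e+00  1.24643395e+01  8.81711519e+01 -5.43605005e-02
  7.93081016e+01 -9.84347683e+01] [-0.25615349  0.05194865 -0.2054027 ]
[[ 0.004 -0.955 -0.298  0.38 ]
 [ 1.     0.003  0.004  0.046]
 [-0.003 -0.298  0.955  0.374]
 [ 0.     0.     0.     1.   ]]
[[273.84277894   0.         254.51873466]
 [  0.         273.84277894 195.4350858 ]
 [  0.           0.           1.        ]]
stand 0.73 [345.3952 229.0176] [0.49238556 0.1352184  0.125     ]
catch 0.76 [346.88   229.2096] [0.49259609 0.13670581 0.125     ]
catch 0.58 [463.0016  35.4816] [0.3230713  0.21358075 0.125     ]
```

View pics/d.png

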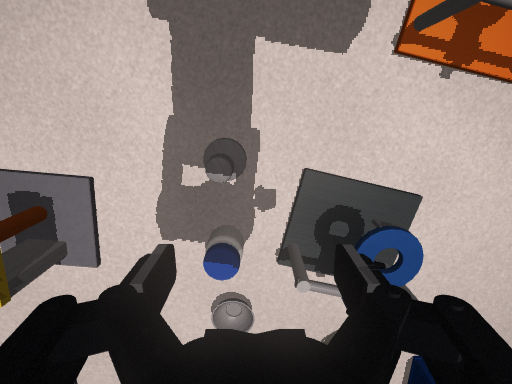

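The wrist view shows the grey stand's ring at about (390,257), the jar and tamper in the middle, and the fork at the left edge. Moving above the mallet now.

```bash
python3 -m crank '[8.5,-0.75,-3.75,0,0, 8.5,-0.75,-3.75,0,0, 8.5,-0.75,-3.75,0,0, 8.5,-0.75,-3.75,0,0, 8.5,-0.75,-3.75,0,0, 8.5,-0.75,-3.75,0,0, 8.5,-0.75,-3.75,0,0, 8.5,-0.75,-3.75,0,0]'
python3 - <<'E'
from h import *
w=optics.get_image("wrist")
w=optics.get_image("wrist")
s=env.observe();print(s["time_s"],s["position"],s["tool_rot"].round(3),s["q"].round(1))
cv2.imwrite("pics/e.png",cv2.convertScaleAbs(w["color"][:,:,::-1],alpha=1.3))
print(proj(w,[.515,-.252,.165]))
np.savez("w1.npz",intrinsics=w["intrinsics"],pose=w["pose"],color=w["color"])
E
```

```text
time_s: 2.8
position: [0.5125, -0.2473, 0.2503]
tool_rot: [[-1.0, -0.002, 0.0], [-0.002, 1.0, 0.0], [-0.0, 0.0, -1.0]]
ft_force: [0.9, 0.6, 0.3]
grip_width: 0.085
gripper_force: 0.0
2.9 [ 0.51275084 -0.25018095  0.24928162] [[-1.     0.002 -0.   ]
 [ 0.002  1.    -0.001]
 [ 0.    -0.001 -1.   ]] [ -37.9   23.9   71.1   -0.    85.  -127.7]
[256.43442584 211.48667087]
```

View pics/e.png

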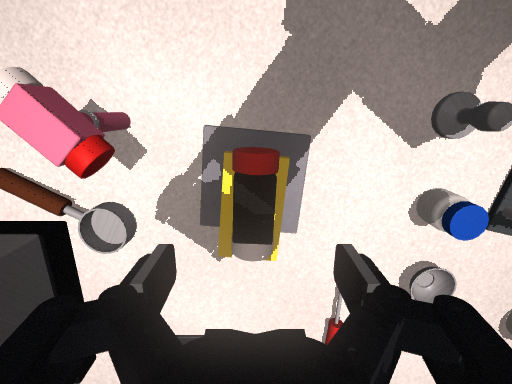

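The mallet head is at about (256,209) in the wrist view, with the fork turned about 5°. I'll fit the black block's outline.

```bash
python3 - <<'E'
from h import *
w=dict(np.load("w1.npz")); c=w["color"].astype(int)
m=((c.max(2)<60)).astype(np.uint8); m[:160]=0; m[265:]=0; m[:,:228]=0; m[:,282:]=0
m=cv2.morphologyEx(m,cv2.MORPH_OPEN,np.ones((5,5)))
n,l,st,ce=cv2.connectedComponentsWithStats(m); i=1+np.argmax(st[1:,4]); print(st[i],ce[i])
for r in range(st[i][1],st[i][1]+st[i][3],8):
    x=np.where(l[r]==i)[0]; print(r,x.min(),x.max())
q=np.argwhere(l==i)[:,::-1]
X=np.array([onz(w,u,.165)[:2] for u in q])
b=cv2.minAreaRect(X.astype(np.float32)*1000);print(b, cv2.boxPoints(b))
r=(c[:,:,0]>90)&(c[:,:,1]<40);r[:140]=0;r[180:]=0;r[:,:225]=0;r[:,290:]=0
a=np.argwhere(r)[:,::-1];print("red",a.min(0),a.max(0),a.mean(0),onz(w,a.mean(0),.15))
E
```

```text
[ 232  173   45   71 2884] [253.40880721 208.10020804]
173 235 240
181 234 276
189 234 275
197 233 275
205 233 274
213 233 273
221 233 273
229 233 272
237 232 272
((513.391357421875, -254.52891540527344), (33.74150085449219, 60.41590881347656), 87.52384948730469) [[ 482.48273 -270.07883]
 [ 542.8422  -272.689  ]
 [ 544.3     -238.979  ]
 [ 483.9405  -236.36884]]
red [245 154] [266 173] [255.14007782 162.05447471] [ 0.47720874 -0.25303003  0.15      ]
```

```bash
python3 -m crank '[8.5,0,-0.43,0,0.043, 8.5,0,0,2.5,0, 8.5,0,0,2.5,0, 8.5,0,0,2.5,0, 8.5,0,0,1.5,0, 8.5,0,0,0.9,0, 8.5,0,0,0,0, 8.5,0,0,0,0]'
python3 -m crank '[3,0,0,0,0, 3,0,0,0,0, 3,0,0,0,0, 3,0,0,0,0, 3,0,0,0,0, 3,0,0,0,0, 3,0,0,0,0, 3,0,0,0,0]' 60
python3 - <<'E'
from h import *
w=optics.get_image("wrist");cv2.imwrite("pics/f.png",w["color"][:,:,::-1])
s=env.observe();print(s["time_s"],s["position"],s["grip_width"],s["gripper_force"],s["ft_force"])
E
```

```text
time_s: 3.57
position: [0.5126, -0.2506, 0.1517]
tool_rot: [[-0.999, 0.042, 0.001], [0.042, 0.999, -0.0], [-0.001, -0.0, -1.0]]
ft_force: [0.6, -0.2, 0.6]
grip_width: 0.0851
gripper_force: 0.0
time_s: 4.23
position: [0.5125, -0.252, 0.152]
tool_rot: [[-0.999, 0.043, 0.002], [0.043, 0.999, -0.002], [-0.002, -0.002, -1.0]]
ft_force: [-0.5, -0.4, 5.0]
grip_width: 0.0334
gripper_force: 59.8
4.2833 [ 0.51249096 -0.25197456  0.15200726] 0.03307359823974241 59.77384150028229 [ 0.35600164 -1.63090728  6.30457124]
```

Gripped at 33 mm, which matches the block. Lifting straight out, then carrying it towards the stand.

```bash
python3 -m crank '[3,0,0,-0.5,0, 3,0,0,-1.5,0, 3,0,0,-2.2,0, 3,0,0,-2.6,0, 3,0,0,-2.6,0, 3,0,0,-2.6,0, 3,0,0,-2,0, 3,0,0,-1,0]'
python3 -m crank '[3,0,1.5,0,0, 3,0,3,0,0, 3,0,4,0,0, 3,0,4,0,0, 3,0,4,0,0, 3,0,4,0,0, 3,0,4,0,0, 3,0,4,0,0]'
python3 -m crank '[3,0,4,0,0, 3,0,3,0,0, 3,0,1.5,0,0, 3,0,0.8,0,0, 3,0,0,0,0, 3,0,0,0,0, 3,0,0,0,0, 3,0,0,0,0]'
python3 - <<'E'
from h import *
w=optics.get_image("wrist");cv2.imwrite("pics/g.png",cv2.convertScaleAbs(w["color"][:,:,::-1],alpha=1.3))
np.savez("w2.npz",intrinsics=w["intrinsics"],pose=w["pose"],color=w["color"])
s=env.observe();print(s["time_s"],s["position"],s["tool_rot"].round(3),s["grip_width"],s["gripper_force"],s["ft_force"],s["wrist_torque"])
print(proj(w,[.5285,.182,.125]))
E
```

```text
time_s: 4.95
position: [0.5123, -0.2513, 0.3036]
tool_rot: [[-0.999, 0.043, 0.002], [0.043, 0.999, -0.001], [-0.002, -0.001, -1.0]]
ft_force: [0.4, -0.9, -4.2]
grip_width: 0.0332
gripper_force: 69.2
time_s: 5.62
position: [0.5233, 0.0359, 0.3001]
tool_rot: [[-0.999, 0.043, -0.002], [0.043, 0.999, 0.001], [0.002, 0.001, -1.0]]
ft_force: [1.3, 0.0, -3.5]
grip_width: 0.0335
gripper_force: 69.0
time_s: 6.28
position: [0.5284, 0.1251, 0.3009]
tool_rot: [[-0.999, 0.044, -0.0], [0.044, 0.999, -0.0], [0.0, -0.0, -1.0]]
ft_force: [0.6, 0.0, -4.7]
grip_width: 0.0332
gripper_force: 69.3
6.3333 [0.52845395 0.12522317 0.30096908] [[-0.999  0.044 -0.   ]
 [ 0.044  0.999 -0.   ]
 [ 0.    -0.    -1.   ]] 0.03323744098012376 69.24852848052979 [ 0.37330402 -0.86775677 -4.63935998] [-0.01282749  0.05716096 -0.01280071]
[304.92735404 179.59527633]
```

View pics/g.png

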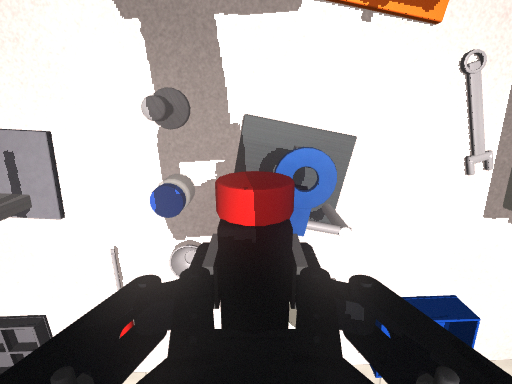

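The ring and its hole are clear at (307,178), with the mallet's red face below and left of it. I'll fit the ring centre from the edges that show the top rim.

```bash
cat > fit.py <<'E'
from h import *
from scipy.optimize import least_squares
def ring(w,guess,lowarm=True):
    hsv=cv2.cvtColor(w["color"],cv2.COLOR_RGB2HSV)
    m=cv2.inRange(hsv,(100,120,30),(130,255,255))
    u=proj(w,guess); 
    ys,xs=np.mgrid[:384,:512]; m[(xs-u[0])**2+(ys-u[1])**2>60**2]=0
    cs,_=cv2.findContours(m,cv2.RETR_CCOMP,cv2.CHAIN_APPROX_NONE)
    pts=np.vstack([c[:,0] for c in cs if len(c)>15])
    X=np.array([onz(w,p,.125)[:2] for p in pts]); cam=np.array(w["pose"])[:2,3]
    c=np.array(guess[:2])
    for k in range(4):
        v=cam-c; v/=np.linalg.norm(v); d=X-c; r=np.linalg.norm(d,axis=1); f=d@v/r
        rail=d[:,0]/r
        inn=(abs(r-.0145)<.005)&(f>-0.1)
        out=(abs(r-.036)<.005)&(f<0.1)&(rail<.6)
        def res(c):
            r=np.linalg.norm(X-c,axis=1); return np.r_[r[inn]-.0145,r[out]-.036]*1e3
        s=least_squares(res,c,loss="soft_l1",f_scale=.5); c=s.x
    print("ring",c.round(4),inn.sum(),out.sum(),"rms mm",np.sqrt((res(c)**2).mean()).round(2), "in",res(c)[:inn.sum()].mean().round(2),"out",res(c)[inn.sum():].mean().round(2))
    return c
if __name__=="__main__":
    ring(dict(np.load("w2.npz")),[.5285,.182,.125])
    w=dict(np.load("w2.npz"))
    # stand foot yaw and where the mallet's red face lies
    p=optics.get_image("top"); ring(p,[.5285,.182,.125])
E
python3 fit.py
```

```text
ring [0.5274 0.181 ] 33 39 rms mm 0.8 in 0.3 out -0.14Traceback (most recent call last):
  File "fit.py", line 26, in <module>
    p=optics.get_image("top"); ring(p,[.5285,.182,.125])
                               ~~~~^^^^^^^^^^^^^^^^^^^^^
  File "fit.py", line 9, in ring
    pts=np.vstack([c[:,0] for c in cs if len(c)>15])
    return _nx.concatenate(arrs, 0, dtype=dtype, casting=casting)
           ~~~~~~~~~~~~~~~^^^^^^^^^^^^^^^^^^^^^^^^^^^^^^^^^^^^^^^
ValueError: need at least one array to concatenate
```

```bash
python3 -m crank '[3,0.15,1,0,0, 3,0.15,1.6,0,0, 3,0.15,1.6,0,0, 3,0,1,0,0, 3,0,0.37,0,0, 3,0,0,1,0, 3,0,0,1,0, 3,0,0,0.3,0]'
python3 -m crank '[3,0,0,0,0, 3,0,0,0,0, 3,0,0,0,0, 3,0,0,0,0, 3,0,0,0,0, 3,0,0,0,0, 3,0,0,0,0, 3,0,0,0,0]'
python3 - <<'E'
from h import *
a=optics.get_image("scene");t=optics.get_image("top")
s=env.observe();print(s["time_s"],s["position"])
x=s["position"]
u=proj(a,[.5274,.181,.125]);print("ring px",u,"tip px",proj(a,[x[0],x[1],x[2]-.137]),"base",proj(a,[x[0],x[1],x[2]-.05]))
def c(im,u,r=40):
    i,j=np.array(u).round().astype(int); return cv2.resize(im["color"][j-r:j+r,i-r:i+r,::-1],(400,400),interpolation=cv2.INTER_CUBIC), (i-r,j-r)
A,oa=c(a,u-[0,15]);B,ob=c(t,proj(t,[.5274,.181,.125]));print(oa,ob)
cv2.imwrite("pics/i.png",cv2.convertScaleAbs(np.hstack([A,B]),alpha=1.4))
np.savez("s1.npz",intrinsics=a["intrinsics"],pose=a["pose"],color=a["color"])
E
```

```text
time_s: 7.05
position: [0.5259, 0.182, 0.2766]
tool_rot: [[-0.999, 0.043, -0.002], [0.043, 0.999, -0.001], [0.002, -0.001, -1.0]]
ft_force: [-1.1, -0.2, -4.4]
grip_width: 0.033
gripper_force: 69.0
time_s: 7.72
position: [0.5263, 0.1821, 0.2781]
tool_rot: [[-0.999, 0.043, 0.0], [0.043, 0.999, -0.0], [-0.0, -0.0, -1.0]]
ft_force: [-0.1, -0.3, -4.5]
grip_width: 0.033
gripper_force: 69.0
7.8167 [0.52626796 0.18211873 0.27804763]
ring px [302.08899368 170.23278913] tip px [302.25606268 165.87413261] base [303.55163975 142.50721599]
(np.int64(262), np.int64(115)) (np.int64(157), np.int64(136))
```

View pics/i.png

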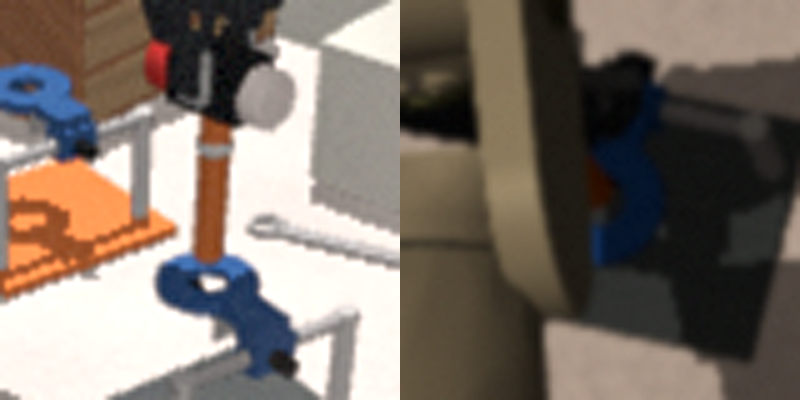

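The scene crop shows the handle hanging vertically, with its tip right over the hole at crop (208,262). The ring centre is at about (208,281). That's aligned within about 1 mm sideways, so I'll lower it slowly.

```bash
python3 -m crank '[3,0,0,0.2,0, 3,0,0,0.2,0, 3,0,0,0.2,0, 3,0,0,0.1,0, 3,0,0,0.1,0, 3,0,0,0.1,0, 3,0,0,0.1,0, 3,0,0,0.1,0]'
python3 -m crank '[3,0,0,0.1,0, 3,0,0,0.1,0, 3,0,0,0.1,0, 3,0,0,0.1,0, 3,0,0,0.1,0, 3,0,0,0.1,0, 3,0,0,0.1,0, 3,0,0,0.1,0]'
```

```text
time_s: 8.48
position: [0.5263, 0.1821, 0.2669]
tool_rot: [[-0.999, 0.043, 0.0], [0.043, 0.999, 0.0], [-0.0, 0.0, -1.0]]
ft_force: [0.4, -0.1, -4.3]
grip_width: 0.0332
gripper_force: 69.0
time_s: 9.15
position: [0.5263, 0.1821, 0.2589]
tool_rot: [[-0.999, 0.043, -0.0], [0.043, 0.999, 0.0], [0.0, -0.0, -1.0]]
ft_force: [0.3, -0.7, -3.8]
grip_width: 0.0331
gripper_force: 69.0
```

```bash
for i in 1; do :; done; python3 -m crank '[3,0,0,0.1,0, 3,0,0,0.1,0, 3,0,0,0.1,0, 3,0,0,0.1,0, 3,0,0,0.1,0, 3,0,0,0.1,0, 3,0,0,0.1,0, 3,0,0,0.1,0]'
python3 -m crank '[3,0,0,0.1,0, 3,0,0,0.1,0, 3,0,0,0.1,0, 3,0,0,0.1,0, 3,0,0,0.1,0, 3,0,0,0.1,0, 3,0,0,0.1,0, 3,0,0,0.1,0]'
```

```text
time_s: 9.82
position: [0.5263, 0.1821, 0.2509]
tool_rot: [[-0.999, 0.043, 0.0], [0.043, 0.999, 0.0], [-0.0, 0.0, -1.0]]
ft_force: [0.3, 1.1, -3.7]
grip_width: 0.033
gripper_force: 69.0
time_s: 10.48
position: [0.5263, 0.1821, 0.2429]
tool_rot: [[-0.999, 0.043, 0.0], [0.043, 0.999, 0.0], [-0.0, 0.0, -1.0]]
ft_force: [0.6, -0.1, -4.4]
grip_width: 0.033
gripper_force: 69.0
```

```bash
python3 -m crank '[3,0,0,0.1,0, 3,0,0,0.1,0, 3,0,0,0.1,0, 3,0,0,0.1,0, 3,0,0,0.1,0, 3,0,0,0.1,0, 3,0,0,0.1,0, 3,0,0,0.1,0]'
python3 - <<'E'
from h import *
a=optics.get_image("scene");s=env.observe();x=s["position"];print(x,s["ft_force"],s["wrist_torque"])
u=proj(a,[.5274,.181,.125]);i,j=u.astype(int)
cv2.imwrite("pics/j.png",cv2.convertScaleAbs(cv2.resize(a["color"][j-45:j+35,i-40:i+40,::-1],(560,560),interpolation=cv2.INTER_CUBIC),alpha=1.3))
E
```

```text
time_s: 11.15
position: [0.5263, 0.1821, 0.2349]
tool_rot: [[-0.999, 0.043, 0.0], [0.043, 0.999, -0.0], [-0.0, -0.0, -1.0]]
ft_force: [0.6, 0.2, -4.3]
grip_width: 0.033
gripper_force: 69.0
[0.52620475 0.18211749 0.23473683] [ 0.61075419  0.35837722 -4.43226008] [0.04261278 0.02843183 0.01153694]
```

View pics/j.png

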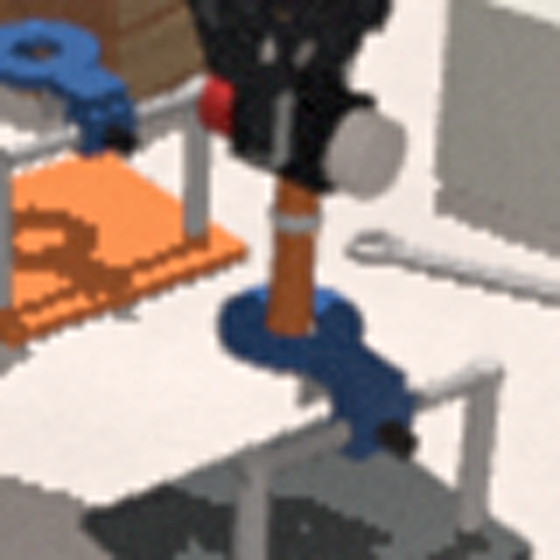

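The handle is through the ring with no contact force. Continuing down faster, then slowing before the ferrule reaches the ring.

```bash
python3 -m crank '[3,0,0,0.2,0, 3,0,0,0.2,0, 3,0,0,0.2,0, 3,0,0,0.2,0, 3,0,0,0.2,0, 3,0,0,0.2,0, 3,0,0,0.2,0, 3,0,0,0.2,0]'
python3 -m crank '[3,0,0,0.2,0, 3,0,0,0.2,0, 3,0,0,0.2,0, 3,0,0,0.2,0, 3,0,0,0.2,0, 3,0,0,0.2,0, 3,0,0,0.2,0, 3,0,0,0.2,0]'
python3 -m crank '[3,0,0,0.2,0, 3,0,0,0.2,0, 3,0,0,0.2,0, 3,0,0,0.1,0, 3,0,0,0.1,0, 3,0,0,0.1,0, 3,0,0,0.1,0, 3,0,0,0.1,0]'
```

```text
time_s: 11.87
position: [0.5263, 0.1821, 0.2188]
tool_rot: [[-0.999, 0.043, -0.0], [0.043, 0.999, 0.0], [0.0, 0.0, -1.0]]
ft_force: [0.1, 0.4, -4.0]
grip_width: 0.0331
gripper_force: 69.0
time_s: 12.53
position: [0.5263, 0.1821, 0.2028]
tool_rot: [[-0.999, 0.043, 0.0], [0.043, 0.999, -0.0], [-0.0, -0.0, -1.0]]
ft_force: [0.1, -1.0, -4.1]
grip_width: 0.0331
gripper_force: 69.0
time_s: 13.2
position: [0.5263, 0.1821, 0.192]
tool_rot: [[-0.999, 0.043, 0.0], [0.043, 0.999, 0.0], [-0.0, 0.0, -1.0]]
ft_force: [-0.1, 0.6, -4.4]
grip_width: 0.033
gripper_force: 69.0
```

```bash
python3 -m crank '[3,0,0,0.1,0, 3,0,0,0.1,0, 3,0,0,0.1,0, 3,0,0,0.1,0, 3,0,0,0.1,0, 3,0,0,0.1,0, 3,0,0,0.1,0, 3,0,0,0.1,0]'
python3 -m crank '[3,0,0,0.05,0, 3,0,0,0.05,0, 3,0,0,0.05,0, 3,0,0,0.05,0, 3,0,0,0.05,0, 3,0,0,0.05,0, 3,0,0,0.05,0, 3,0,0,0.05,0]'
```

```text
time_s: 13.87
position: [0.5263, 0.1821, 0.1839]
tool_rot: [[-0.999, 0.043, 0.0], [0.043, 0.999, 0.0], [-0.0, 0.0, -1.0]]
ft_force: [-0.3, 0.7, -4.2]
grip_width: 0.0333
gripper_force: 69.0
time_s: 14.53
position: [0.5263, 0.1821, 0.18]
tool_rot: [[-0.999, 0.043, -0.0], [0.043, 0.999, 0.0], [0.0, -0.0, -1.0]]
ft_force: [0.4, -0.3, -3.0]
grip_width: 0.0335
gripper_force: 69.0
```

```bash
python3 -m crank '[3,0,0,0.05,0, 3,0,0,0.05,0, 3,0,0,0.05,0, 3,0,0,0.05,0, 3,0,0,0.05,0, 3,0,0,0.05,0, 3,0,0,0.05,0, 3,0,0,0.05,0]'
python3 - <<'E'
from rig import env
s=env.observe();print(s["ft_force"],s["wrist_torque"])
E
```

```text
time_s: 15.2
position: [0.5263, 0.1821, 0.176]
tool_rot: [[-0.999, 0.043, -0.0], [0.043, 0.999, -0.0], [0.0, -0.0, -1.0]]
ft_force: [-0.1, 0.6, -3.8]
grip_width: 0.0329
gripper_force: 69.0
[-0.06138209  0.62833026 -3.81484899] [-0.0238004   0.02188801 -0.02872754]
```

```bash
python3 -m crank '[3,0,0,0.08,0, 3,0,0,0.08,0, 3,0,0,0.08,0, 3,0,0,0.08,0, 3,0,0,0.08,0, 3,0,0,0.08,0, 3,0,0,0.08,0, 3,0,0,0.08,0]'
python3 -m crank '[3,0,0,0.05,0, 3,0,0,0.05,0, 3,0,0,0.05,0, 3,0,0,0.05,0, 3,0,0,0.05,0, 3,0,0,0.05,0, 3,0,0,0.05,0, 3,0,0,0.05,0]'
```

```text
time_s: 15.87
position: [0.5263, 0.1821, 0.1695]
tool_rot: [[-0.999, 0.043, -0.0], [0.043, 0.999, -0.0], [0.0, -0.0, -1.0]]
ft_force: [0.1, -0.9, -3.7]
grip_width: 0.033
gripper_force: 69.0
time_s: 16.53
position: [0.5261, 0.1822, 0.1659]
tool_rot: [[-0.999, 0.043, -0.0], [0.043, 0.999, 0.0], [0.0, 0.0, -1.0]]
ft_force: [-2.8, 0.7, 2.7]
grip_width: 0.0333
gripper_force: 69.6
```

The ferrule is binding where expected. Continuing gently.

```bash
python3 -m crank '[3,0,0,0.05,0, 3,0,0,0.05,0, 3,0,0,0.05,0, 3,0,0,0.05,0, 3,0,0,0.05,0, 3,0,0,0.05,0, 3,0,0,0.05,0, 3,0,0,0.05,0]'
python3 -m crank '[3,0,0,0.05,0, 3,0,0,0.05,0, 3,0,0,0.05,0, 3,0,0,0.05,0, 3,0,0,0.05,0, 3,0,0,0,0, 3,0,0,0,0, 3,0,0,0,0]'
```

```text
time_s: 17.2
position: [0.5263, 0.1821, 0.1613]
tool_rot: [[-0.999, 0.043, -0.0], [0.043, 0.999, 0.0], [0.0, 0.0, -1.0]]
ft_force: [-1.8, 0.9, -1.3]
grip_width: 0.0329
gripper_force: 69.7
time_s: 17.87
position: [0.5259, 0.1821, 0.1583]
tool_rot: [[-0.999, 0.043, -0.002], [0.043, 0.999, -0.0], [0.002, -0.0, -1.0]]
ft_force: [0.4, 1.1, -14.2]
grip_width: 0.0329
gripper_force: 67.9
```

It clicked through: the rollers now pull the mallet down. Now to seat it.

```bash
python3 -m crank '[3,0,0,0.06,0, 3,0,0,0.06,0, 3,0,0,0.06,0, 3,0,0,0.06,0, 3,0,0,0.06,0, 3,0,0,0.06,0, 3,0,0,0.06,0, 3,0,0,0.06,0]'
```

```text
time_s: 18.53
position: [0.5266, 0.182, 0.1547]
tool_rot: [[-0.999, 0.043, 0.001], [0.043, 0.999, -0.0], [-0.001, -0.0, -1.0]]
ft_force: [-1.8, 0.7, -4.1]
grip_width: 0.0333
gripper_force: 68.8
```

```bash
python3 -m crank '[3,0,0,0.05,0, 3,0,0,0.05,0, 3,0,0,0.05,0, 3,0,0,0.05,0, 3,0,0,0.05,0, 3,0,0,0,0, 3,0,0,0,0, 3,0,0,0,0]'
```

```text
time_s: 19.2
position: [0.5265, 0.1821, 0.1525]
tool_rot: [[-0.999, 0.043, 0.001], [0.043, 0.999, -0.0], [-0.001, 0.0, -1.0]]
ft_force: [-4.2, -1.3, 6.0]
grip_width: 0.0331
gripper_force: 70.3
```

```bash
python3 -m crank '[3,0,0,0.03,0, 3,0,0,0.03,0, 3,0,0,0,0, 3,0,0,0,0, 3,0,0,0,0, 3,0,0,0,0, 3,0,0,0,0, 3,0,0,0,0]'
```

```text
time_s: 19.87
position: [0.5265, 0.1821, 0.1524]
tool_rot: [[-0.999, 0.043, 0.002], [0.043, 0.999, 0.0], [-0.002, 0.0, -1.0]]
ft_force: [-6.1, -2.0, 9.8]
grip_width: 0.0331
gripper_force: 71.1
```

A firm stop at z 0.1524, the same height as when it hung on the 125 mm fork, so the head is home. Releasing and backing straight up.

```bash
python3 -m crank '[8.5,0,0,-0.05,0, 8.5,0,0,0,0, 8.5,0,0,0,0, 8.5,0,0,0,0, 8.5,0,0,0,0, 8.5,0,0,0,0, 8.5,0,0,0,0, 8.5,0,0,0,0]'
python3 -m crank '[8.5,0,0,-0.5,0, 8.5,0,0,-1,0, 8.5,0,0,-1.5,0, 8.5,0,0,-2.5,0, 8.5,0,0,-2.5,0, 8.5,0,0,-2.5,0, 8.5,0,0,-1.5,0, 8.5,0,0,0,0]'
python3 - <<'E'
from h import *
a=optics.get_image("scene");w=optics.get_image("wrist")
s=env.observe();print(s["position"],s["ft_force"])
u=proj(a,[.5274,.181,.135]);i,j=u.astype(int)
A=cv2.resize(a["color"][j-36:j+36,i-36:i+36,::-1],(384,384),interpolation=cv2.INTER_CUBIC)
cv2.imwrite("pics/k.png",cv2.convertScaleAbs(cv2.resize(np.hstack([A,w["color"][:,:,::-1]]),(800,343)),alpha=1.3))
E
```

```text
time_s: 20.53
position: [0.5263, 0.1821, 0.1517]
tool_rot: [[-0.999, 0.043, 0.0], [0.043, 0.999, -0.0], [-0.0, -0.0, -1.0]]
ft_force: [0.6, 0.1, 0.1]
grip_width: 0.0852
gripper_force: 0.0
time_s: 21.2
position: [0.5272, 0.1823, 0.2761]
tool_rot: [[-0.999, 0.043, 0.008], [0.043, 0.999, 0.001], [-0.008, 0.001, -1.0]]
ft_force: [-0.5, 0.6, 0.1]
grip_width: 0.0848
gripper_force: 0.0
[0.52614556 0.18208993 0.27204047] [ 0.21629722 -0.26919471  0.51968516]
```

View pics/k.png

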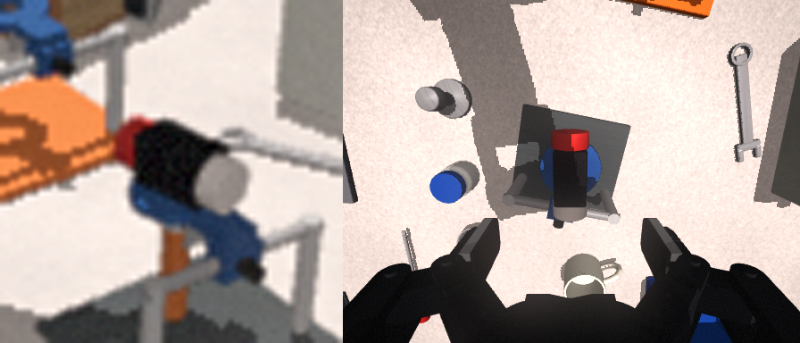

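The mallet's head sits flat on the blue ring at crop (175,165), with the handle down through it. The gripper is clear and the bystanders in view look undisturbed. Handing the job in.

```bash
python3 -c "
from rig import env
print(env.close_job())"
```

```text
the job is handed in; nothing more can be done
None
```

The mallet is home in the stand's blue ring, pushed gently past the rollers with its head seated on the ring, released with the gripper clear, and handed in at about 21 s.

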